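# Press the bronze tube sleeve home in the sloping shaker head

### The arm

A 6-joint arm with a two-finger parallel gripper is mounted at the origin on the work surface. World frame = base frame: x ahead of the robot, y to its left, z up, the work surface at z = 0. Lengths are in m, angles in rad, forces in N, time in s.
With the tool pointing down it reaches from about 0.35 to 1 m from the base axis. Payload 7.1 kg.
Tool frame: the origin (TCP) lies at the very end of the fingers, on their centre line; the grasp point (between the pads) lies 19 mm behind it (ctrl.grip_depth is the distance from the TCP to the grasp point, in m); z points along the fingers, y is the direction in which the jaws open and shut (so a half turn about z gives the same grasp; the last joint's range is limited). The gripper opens to 85 mm and grips with 20 to 120 N. Pads are 22 mm wide; open, the fingers measure 114 mm over their backs; the gripper's body (76 mm by 85 mm) begins 54 mm behind the grasp point. The pads swing forward as they close: fully open they stand 13 mm farther back than shut.
Start: joints at [1.326, 0.423, 1.63, -0, 1.089, -0.019], TCP at [0.14, 0.609, 0.231] pointing down, gripper open.
Joint ranges: [-3, 3], [-0.9, 2.11], [0.09, 2.58], [-1.31, 4.45], [0.11, 2.69], [-2.54, 2.54]. Speed limits (rad/s): [2.39, 2.39, 3.01, 3.14, 3.14, 3.14].

### API

Orientations are given as a rotation vector (axis times angle).
In Python, from rig import ctrl, cams gives the robot as it stands. The module is installed in compiled form; this text tells all that it offers.
- The arm moves only by the shell command python3 -m creep 'ROWS' [FORCE]. ROWS is JSON, a list of rows, each a list of 3 entries, a list of its own where there are three numbers: the opening, from 0 (shut) to 1 (fully open), then the shift along the tool's x, y, z in mm, then the turn, a rotation vector about the tool's x, y, z in degrees. A call has 1 to 5 rows; each row is the pose to reach, as a shift and turn from the pose commanded when the call began, along the tool's axes at that moment; what a row does not reach only later rows make up. A row lasts 1/12 s, in which the tool goes at most 41.7 mm and 7.16 degrees, less where a joint would pass 70% of its speed; a pose out of reach is approached as far as the arm can. A call with a gripper value outside its range is refused whole. The fingers move at their own pace and stop on an object; FORCE is the grip in N (left out, the last holds). Time passes only in rows, so rows that repeat a pose let the fingers close. It gives the time, the measured TCP pose, the force and the opening at its end, in the units of the state.
- ctrl.observe(): the state, without advancing time (a new reading comes with each control period).
- cams.get_image(name): name is "scene" or "top" or "wrist"; returns the picture (384x512x3 uint8, red, green, blue); there is no depth.
- cams.camera_info(name): a dict with "intrinsics" (3x3 intrinsics, pixels), "R" (3x3) and "t" (3): a world point X has camera coordinates R X + t; the wrist camera has in their place "T_tool_cam" (4x4, takes a point from camera to tool coordinates, whose origin is the TCP and whose axes are the flange's). Camera axes: x right, y down, z forward; pixel columns grow to the right and rows downward; lengths in m; the calibration is good to about 2 mm. A picture is of the moment at which its call begins: read the wrist's pose just before it. camera_info takes no time and is no camera call.
- ctrl.close_job(): hands the job in, once; it reports no verdict.
The state is a dict: "clock": time; "joint_pos": joint angles; "qvel": joint speeds; "effort": joint torques, N m; "tcp_pos": TCP position; "tool_rot": TCP orientation; "ft_force": force on the tool from outside, world axes, zero at the start; "wrist_torque": the same for the moment, N m; "width": finger opening in m.
Only numpy, scipy, OpenCV 4.12 (cv2) and the standard library are available. Lean on these libraries where they do the work, as an engineer would, in place of code of your own. Each camera call takes 0.05 s, during which the arm holds its last target.

### The job

Fit the bronze shouldered sleeve into the bore of the sloping aluminium head on the bench shaker, narrow-tapered end of its barrel first, and press it in against the tight fit until its shoulder sits flush on the head's face all round. The head is sprung and gives under the push, so keep pressing until the sleeve has really bottomed, then let go of it. Leave the amber bottle and the stack of dishes where they stand.

Things in the scene. Friction and masses are not known exactly. Their poses are not given: they have to be found in the camera images.
- sleeve_center (a point): Centre, half-way up, of the loose bronze sleeve: round, 92 mm long, 0.25 to 0.42 kg, standing upright on its foot on the bench. z: its axis, foot to neck. From the foot up: barrel 34 mm across, 50 long (lowest 6 mm taper to 29 across); shoulder flange 50 across, 6 thick; neck 30 across, 36 long, to grip. From this centre: foot z -46, shoulder +4 to +10, neck's top +46 mm.
- sleeve_shoulder (a point): Centre of the underside of the sleeve's shoulder, on its axis, 50 mm above the foot; axes as sleeve_center. With the sleeve home this point coincides with bore_mouth.
- sleeve: The same sleeve, origin at the centre of its foot; z along its axis towards the neck.
- bore_mouth (a point): Centre of the bore's mouth in the top face of the shaker's aluminium head (block 86 x 86 x 64 mm, blue band low down). z points straight out of the bore, 25 degrees from vertical, leaning to the shaker's front (-x); y is level along the face, x up the slope. Bore 35.6 mm across, 62 deep, edge not bevelled. Moves with the sprung head.
- head (a joint): How far the sprung head has sunk into the machine along the bore's axis (m, 0 = at rest, up). It starts to give at about 1 N, then sinks about 0.8 mm per newton to a hard stop at 12 mm (about 17 N); let go, it rises again.
- plug (a joint): Travel of the tight black plug in the bore (m, 0 at start, grows inwards). Its top starts 22 mm below the face. The barrel slides in freely until its foot meets the plug, then must push it the last 28 mm against a friction of about 10 to 12 N (more when pushed fast). The plug stays where it is pushed; at 0.028 the sleeve is home.
- shaker: Fixed white bench shaker carrying the head: plinth 180 x 160 mm, 45 high, grey sloping pedestal. Origin on the bench, 15 mm in front of the plinth's centre; z up, x to its back. At rest the bore's mouth is at x -15, y 0, z 158 mm from it. Nothing on it stands higher than the head.
- bottle_center (a point): Bystander: centre of an amber glass bottle with white cap, upright, 54 mm across, 115 mm high. Must stay where it is.
- dish_center (a point): Bystander: centre of a stack of red culture dishes, 90 mm across, 65 mm high. Must stay where it is.

How it is judged:
By the outcome, as a careful person would: the job done as asked, in the order asked, and still so for the second after the job is handed in, with the robot touching nothing.
It also fails if it takes over 45 s, if anything falls off the work surface, if the arm or the gripper's body presses on something with over 40 N, if the wrist force passes 120 N, or if a joint passes its speed limit or range.

## Working session

There is one attempt and no reset: what is moved stays moved. The work goes in short steps, Python scripts to look and compute and a shell command to move; the robot and the scene stay as the last step left them, time stands still between calls to the robot, and variables do not carry over. Pictures are saved under pics/ and viewed, and the job is handed in when it is done.

```bash
mkdir -p pics; python3 - <<'E'
from rig import ctrl,cams
import cv2
s=ctrl.observe()
for k,v in s.items(): print(k,v)
for n in ["scene","top","wrist"]:
    i=cams.camera_info(n); print(n,i)
    cv2.imwrite(f"pics/{n}0.png",cv2.cvtColor(cams.get_image(n),cv2.COLOR_RGB2BGR))
E
```

```text
clock 0.0
joint_pos [ 1.32597204e+00  4.23821741e-01  1.63070843e+00  7.14363783e-06
  1.08859837e+00 -1.89820627e-02]
qvel [-1.61276639e-03 -2.87280090e-04 -1.30694730e-03  8.50220922e-05
 -2.10985077e-04  1.06572592e-03]
effort [-3.79313560e-04 -5.57388997e+01 -2.81736642e+01 -4.05990761e-05
  7.52212509e-03 -1.55374772e-05]
tcp_pos [0.13978211 0.60859862 0.23055037]
tool_rot [-3.53980312e-01 -3.12137599e+00  2.39015379e-03]
ft_force [-0.15923656  0.14600227 -0.74524681]
wrist_torque [ 0.06126247 -0.03852614 -0.01580587]
width 0.08518656886342856
scene {'intrinsics': array([[467.9630489 ,   0.        , 250.56669475],
       [  0.        , 467.9630489 , 193.39513764],
       [  0.        ,   0.        ,   1.        ]]), 'R': array([[-0.84488008,  0.53490375, -0.00745812],
       [ 0.38649517,  0.60071111, -0.69983402],
       [-0.36986367, -0.59415835, -0.71426657]]), 't': array([ 0.42921917, -0.16389964,  1.49540889])}
top {'intrinsics': array([[434.959334  ,   0.        , 251.09291867],
       [  0.        , 434.959334  , 196.72198743],
       [  0.        ,   0.        ,   1.        ]]), 'R': array([[ 0.04299335, -0.99906661,  0.00418032],
       [-0.97382701, -0.04284119, -0.22321646],
       [ 0.2231872 ,  0.00552592, -0.97475994]]), 't': array([0.05467198, 0.57794871, 1.03058686])}
wrist {'intrinsics': array([[271.29511208,   0.        , 255.982331  ],
       [  0.        , 271.29511208, 191.0377789 ],
       [  0.        ,   0.        ,   1.        ]]), 'T_tool_cam': array([[ 9.64923475e-05, -9.58598525e-01, -2.84761054e-01,
         7.17615712e-02],
       [ 9.99999995e-01,  9.01425316e-05,  3.54045928e-05,
        -9.36313564e-04],
       [-8.26970820e-06, -2.84761056e-01,  9.58598530e-01,
        -1.42409933e-01],
       [ 0.00000000e+00,  0.00000000e+00,  0.00000000e+00,
         1.00000000e+00]])}
```

View pics/scene0.png

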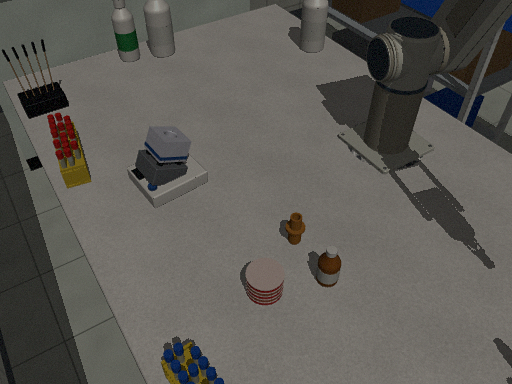

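View pics/top0.png

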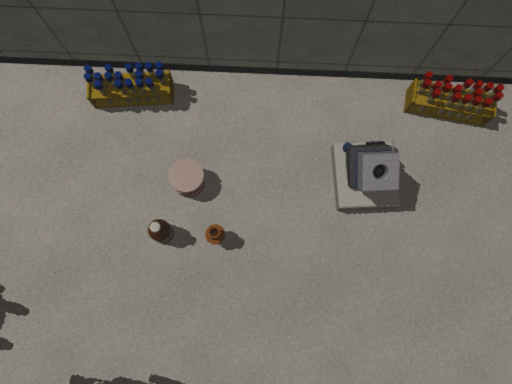

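View pics/wrist0.png

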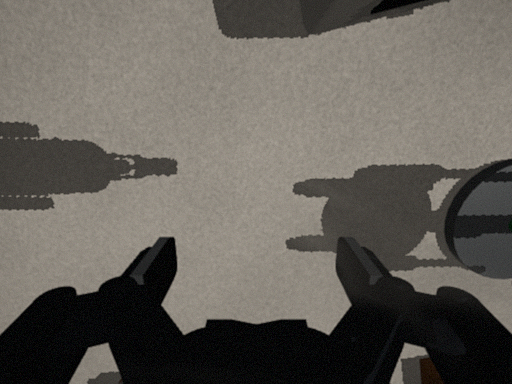

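The scene view shows the sleeve near (295,228), the bottle at (329,268), the dishes at (265,281) and the head at (167,143). In the top view the sleeve is at (215,233) and the bore at (380,171). I'll enlarge both.

```bash
cat > h.py <<'E'
import numpy as np,cv2
from scipy.spatial.transform import Rotation as Ro
from rig import ctrl,cams
def proj(n,X):
    i=cams.camera_info(n); X=np.atleast_2d(X)
    c=X@i["R"].T+i["t"]; p=c@i["intrinsics"].T; return p[:,:2]/p[:,2:]
def atz(n,uv,z):
    i=cams.camera_info(n); d=i["R"].T@np.linalg.solve(i["intrinsics"],[uv[0],uv[1],1]); o=-i["R"].T@i["t"]
    return o+d*(z-o[2])/d[2]
def tri(uvs):
    A=[];b=[]
    P=[]
    for n,uv in uvs.items():
        i=cams.camera_info(n); d=i["R"].T@np.linalg.solve(i["intrinsics"],[uv[0],uv[1],1]); d/=np.linalg.norm(d); o=-i["R"].T@i["t"]
        M=np.eye(3)-np.outer(d,d); A.append(M); b.append(M@o)
    X=np.linalg.lstsq(np.vstack(A),np.hstack(b),rcond=None)[0]
    return X
def crop(img,x,y,w,h,s,out):
    c=img[y:y+h,x:x+w]; c=cv2.resize(c,None,fx=s,fy=s,interpolation=cv2.INTER_CUBIC); cv2.imwrite(out,c)
E
python3 - <<'E'
from h import *
t=cv2.imread("pics/top0.png"); s=cv2.imread("pics/scene0.png")
a=[cv2.resize(im[y:y+72,x:x+96],None,fx=4,fy=4,interpolation=cv2.INTER_CUBIC) for im,x,y in((t,180,195),(t,325,130),(s,250,195),(s,120,115))]
cv2.imwrite("pics/crops.png",np.clip(1.6*np.vstack([np.hstack(a[:2]),np.hstack(a[2:])]).astype(float),0,255).astype(np.uint8))
E
```

```text
(no output)
```

View pics/crops.png

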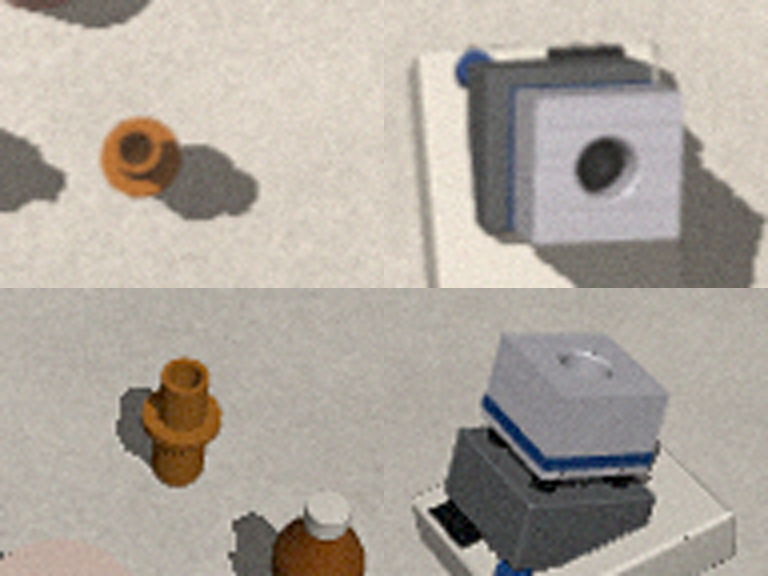

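```bash
python3 - <<'E'
from h import *
from scipy.optimize import least_squares
top=lambda x,y,ox,oy:np.array([ox+(x+.5)/4-.5,oy+(y+.5)/4-.5])
a=top(137,150,180,195); b=top(185,376-288,250,195)
print("neck top",atz("top",a,.092),atz("scene",b,.092),tri({"top":a,"scene":b}))
print("flange",atz("top",top(141,157,180,195),.058))
tc=[top(u-384,v,325,130) for u,v in((530,92),(682,91),(681,240),(531,243))]; tb=top(606-384,165,325,130)
sc=[top(u-384,v-288,120,115) for u,v in((504,334),(606,337),(667,397),(548,412))]; sb=top(585-384,365-288,120,115)
print("bore tri",tri({"top":tb,"scene":sb}),atz("top",tb,.158),atz("scene",sb,.158))
def frame(p):
    x,y,z,yaw=p
    R=Ro.from_euler('z',yaw).as_matrix()@Ro.from_euler('y',-25,degrees=True).as_matrix()
    return np.array([x,y,z]),R
off=np.array([[-1,-1,0],[-1,1,0],[1,1,0],[1,-1,0]])*.043
import itertools
def res(p,zf=None):
    o,R=frame(p); C=o+off@R.T
    r=[]
    for n,obs,ob in(("top",tc,tb),("scene",sc,sb)):
        P=proj(n,C)
        from scipy.optimize import linear_sum_assignment as l
        D=np.linalg.norm(P[:,None]-np.array(obs)[None],axis=2); i,j=l(D)
        r+=list((P[i]-np.array(obs)[j]).ravel()); r+=list((proj(n,o)[0]-ob))
    return np.array(r+[(p[2]-.158)/.001])
for y0 in np.arange(-3,3.1,.5):
    x0=tri({"top":tb,"scene":sb})
    s=least_squares(res,[*x0[:2],.158,y0]); print(round(y0,2),s.x.round(4),round(s.cost,2))
    if s.cost<40: print(s.fun.round(1))
E
```

```text
neck top [0.47748945 0.16544709 0.092     ] [0.48032881 0.16628128 0.092     ] [0.47839005 0.1651512  0.08956317]
flange [0.47802325 0.16568748 0.058     ]
bore tri [ 0.62904756 -0.21930125  0.15764394] [ 0.62888735 -0.2191517   0.158     ] [ 0.6292369  -0.21893082  0.158     ]
-3.0 [ 0.6301 -0.2193  0.1571 -3.2518] 229.19
-2.5 [ 0.6301 -0.2193  0.1571 -3.2518] 229.19
-2.0 [ 0.6299 -0.219   0.157  -1.6267] 84.77
-1.5 [ 0.6299 -0.219   0.157  -1.6267] 84.77
-1.0 [ 0.6299 -0.219   0.157  -1.6267] 84.77
-0.5 [ 0.6296 -0.2193  0.157   0.056 ] 14.81
[-1.6 -1.1 -0.5 -1.4  1.4 -0.1  0.4 -0.3 -0.1 -0.2  0.2 -0.4  0.3  0.2
  3.  -3.2 -1.   0.1 -0.1  0.3 -1. ]
0.0 [ 0.6296 -0.2193  0.157   0.056 ] 14.81
[-1.6 -1.1 -0.5 -1.4  1.4 -0.1  0.4 -0.3 -0.1 -0.2  0.2 -0.4  0.3  0.2
  3.  -3.2 -1.   0.1 -0.1  0.3 -1. ]
0.5 [ 0.6296 -0.2193  0.157   0.056 ] 14.81
[-1.6 -1.1 -0.5 -1.4  1.4 -0.1  0.4 -0.3 -0.1 -0.2  0.2 -0.4  0.3  0.2
  3.  -3.2 -1.   0.1 -0.1  0.3 -1. ]
1.0 [ 0.6299 -0.2194  0.1571  1.5636] 196.41
1.5 [ 0.6299 -0.2194  0.1571  1.5636] 196.41
2.0 [ 0.6299 -0.2194  0.1571  1.5636] 196.41
2.5 [ 0.6301 -0.2193  0.1571  3.0314] 229.19
3.0 [ 0.6301 -0.2193  0.1571  3.0314] 229.19
```

```bash
python3 - <<'E'
from h import *
o=np.array([.6293,-.2192,.158]); 
def draw(n,im,yaw,col):
    Rz=Ro.from_euler('z',yaw).as_matrix(); R=Rz@Ro.from_euler('y',-25,degrees=True).as_matrix()
    th=np.linspace(0,2*np.pi,60)
    f=o+np.array([[-1,-1,0],[-1,1,0],[1,1,0],[1,-1,0]])*.043@R.T
    org=o-Rz@np.array([-.015,0,.158])
    pl=org+(np.array([[-.09,-.08,.045],[-.09,.08,.045],[.09,.08,.045],[.09,-.08,.045]])+[.015,0,0])@Rz.T
    ci=o+np.c_[.0178*np.cos(th),.0178*np.sin(th),0*th]@R.T
    for q in(f,pl,ci): cv2.polylines(im,[np.round((proj(n,q)-off+.5)*6*8).astype(int)],True,col,1,cv2.LINE_AA,3)
out=[]
for n,off in(("top",(325,125)),("scene",(120,115))):
    im=cv2.imread(f"pics/{n}0.png"); x,y=off; off=np.array(off)
    im=np.clip(1.5*im[y:y+96,x:x+ (64 if 0 else 92)].astype(float),0,255).astype(np.uint8)
    im=cv2.resize(im,None,fx=6,fy=6,interpolation=cv2.INTER_CUBIC)
    draw(n,im,.056,(0,0,255)); draw(n,im,.0,(0,200,0))
    cv2.imwrite(f"pics/ov_{n}.png",im)
E
```

```text
(no output)
```

View pics/ov_top.png

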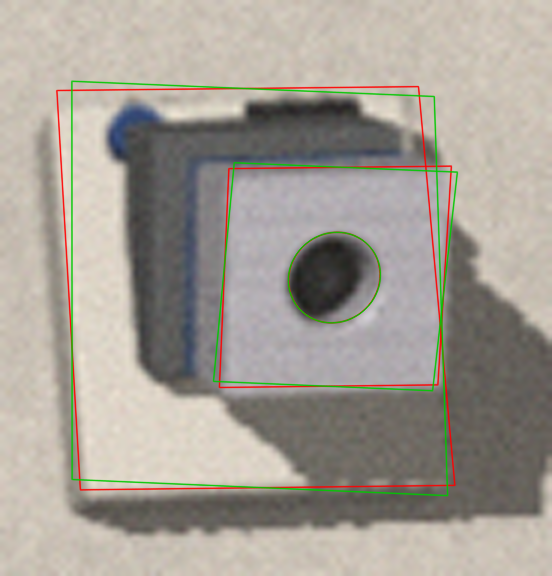

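View pics/ov_scene.png

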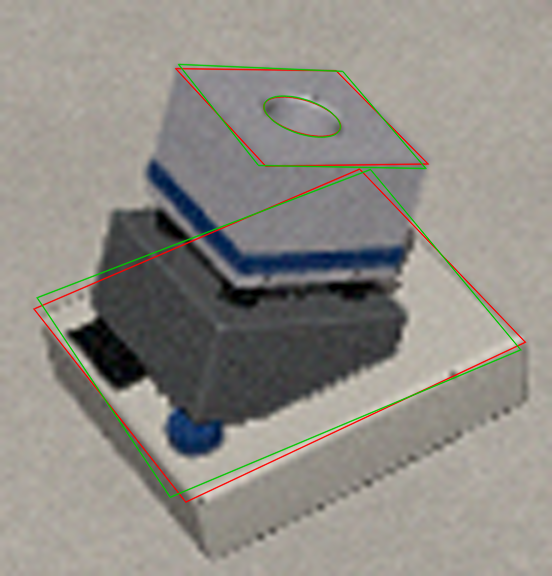

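```bash
cat >> h.py <<'E'
def down(yaw=0,tilt=0):
    # tool z = lean outwards along +x(yaw) by tilt deg; tool x toward robot
    Z=np.array([np.sin(np.radians(tilt)),0,-np.cos(np.radians(tilt))]); Y=np.array([0,1.,0]); X=np.cross(Y,Z)
    return Ro.from_euler('z',yaw).as_matrix()@np.c_[X,Y,Z]
def go(pos,R,show=True):
    s=ctrl.observe(); R0=Ro.from_rotvec(s["tool_rot"]).as_matrix(); p=s["tcp_pos"]
    d=R0.T@(np.array(pos)-p)*1000; t=np.degrees(Ro.from_matrix(R0.T@R).as_rotvec())
    print("shift",d.round(1),"turn",t.round(2),"clock",s["clock"].__round__(2))
E
python3 - <<'E'
from h import *
print(atz("top",(155,226),.115),atz("top",(187,175),.065))
go([.478,.1655,.19],down())
E
```

```text
[0.4827301  0.30327867 0.115     ] [0.62461219 0.24529314 0.065     ]
shift [-428.9 -356.2   41.1] turn [-7.000e-02 -1.000e-02 -1.294e+01] clock 0.15
```

```bash
python3 -m creep '[[1,[-30,-25,3],[0,0,-2]],[1,[-62,-51,6],[0,0,-4]],[1,[-94,-77,9],[0,0,-6]],[1,[-126,-103,12],[0,0,-8]],[1,[-158,-129,15],[0,0,-10]]]' && python3 - <<'E'
from h import *
go([.478,.1655,.19],down())
E
```

```text
clock: 0.57
tcp_pos: [0.2656, 0.4463, 0.216]
tool_rot: [-0.077, -3.141, 0.001]
ft_force: [1.2, 0.7, -0.3]
width: 0.0856
shift [-225.9 -270.1   26.1] turn [-0.02 -0.01 -2.79] clock 0.57
```

```bash
python3 -m creep '[[1,[-26,-31,3],[0,0,-1]],[1,[-52,-62,6],[0,0,-2]],[1,[-78,-93,9],[0,0,-2.8]],[1,[-104,-124,12],[0,0,-2.8]],[1,[-130,-155,15],[0,0,-2.8]]]' && python3 -m creep '[[1,[-26,-31,3],[0,0,0]],[1,[-52,-62,6],[0,0,0]],[1,[-78,-93,10],[0,0,0]],[1,[-92,-112,10],[0,0,0]],[1,[-92,-112,10],[0,0,0]]]' && python3 - <<'E'
from h import *
go([.478,.1655,.19],down())
s=ctrl.observe(); im=cams.get_image("wrist"); print(s["tcp_pos"],s["tool_rot"])
cv2.imwrite("pics/w1.png",cv2.cvtColor(im,cv2.COLOR_RGB2BGR))
E
```

```text
clock: 0.98
tcp_pos: [0.3876, 0.2848, 0.2012]
tool_rot: [0.003, 3.142, 0.0]
ft_force: [1.0, 0.9, 0.3]
width: 0.0857
clock: 1.4
tcp_pos: [0.4811, 0.1711, 0.1911]
tool_rot: [0.01, 3.141, -0.001]
ft_force: [-0.0, -0.1, -0.1]
width: 0.0854
shift [ 3.1 -5.6  1.1] turn [-0.04  0.05 -0.37] clock 1.4
[0.48113038 0.1710761  0.19112507] [ 1.01097442e-02  3.14067183e+00 -1.01971057e-03]
```

View pics/w1.png

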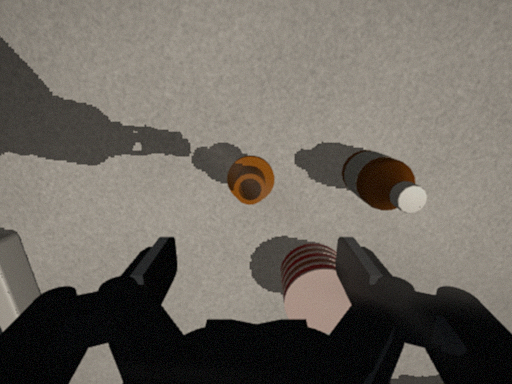

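```bash
cat >> h.py <<'E'
def wpose(pos,rv):
    R0=Ro.from_rotvec(rv).as_matrix(); T=cams.camera_info("wrist")["T_tool_cam"]
    return R0@T[:3,:3], R0@T[:3,3]+np.array(pos)
def watz(uv,z,pos,rv,n=(0,0,1)):
    K=cams.camera_info("wrist")["intrinsics"]; R,o=wpose(pos,rv); d=R@np.linalg.solve(K,[uv[0],uv[1],1]); return o+d*(z-o[2])/d[2]
def wproj(X,pos,rv):
    K=cams.camera_info("wrist")["intrinsics"]; R,o=wpose(pos,rv); c=(np.atleast_2d(X)-o)@R; p=c@K.T; return p[:,:2]/p[:,2:]
E
python3 - <<'E'
from h import *
pos=[ 0.48113038,0.1710761 , 0.19112507]; rv=[ 1.01097442e-02 , 3.14067183e+00 ,-1.01971057e-03]
im=cv2.imread("pics/w1.png"); s=8;x,y=215,145
c=cv2.resize(np.clip(1.5*im[y:y+70,x:x+80].astype(float),0,255).astype(np.uint8),None,fx=s,fy=s,interpolation=cv2.INTER_CUBIC)
th=np.linspace(0,6.28,60)
X=np.array([.478,.1655,0])
for r,z in((.025,.056),(.015,.092),(.025,.05)):
    q=wproj(X+np.c_[r*np.cos(th),r*np.sin(th),z+0*th],pos,rv); cv2.polylines(c,[np.round((q-[x,y]+.5)*s).astype(int)],True,(0,255,0),1)
cv2.imwrite("pics/w1c.png",c)
print(watz((249.5,188),.092,pos,rv))
E
```

```text
[0.4780111  0.16397493 0.092     ]
```

View pics/w1c.png

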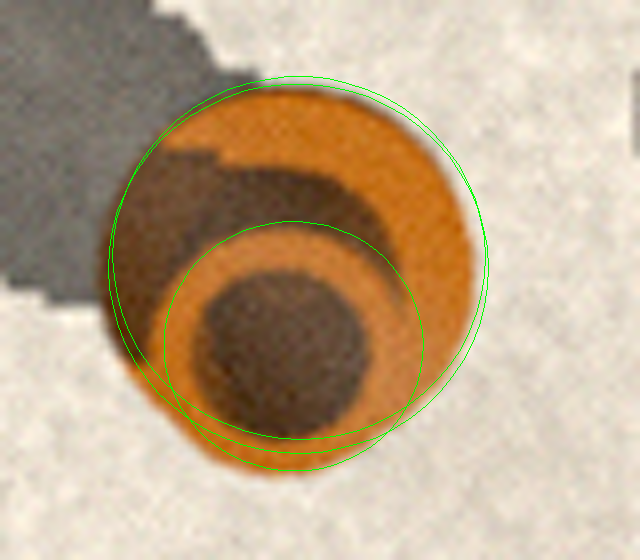

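```bash
python3 -m creep '[[0.65,[2,-5,20],[0,0,-0.3]],[0.65,[3,-6.5,45],[0,0,-0.4]],[0.65,[3,-6.5,70],[0,0,-0.4]],[0.65,[3,-6.5,90],[0,0,-0.4]],[0.65,[3,-6.5,95],[0,0,-0.4]]]' 60 && python3 - <<'E'
from h import *
go([.478,.1645,.065],down())
s=ctrl.observe(); im=cams.get_image("wrist"); print(s["tcp_pos"],s["tool_rot"])
cv2.imwrite("pics/w2.png",cv2.cvtColor(im,cv2.COLOR_RGB2BGR))
E
```

```text
clock: 1.87
tcp_pos: [0.4729, 0.168, 0.0936]
tool_rot: [0.009, -3.137, 0.002]
ft_force: [-0.3, -0.7, -0.3]
width: 0.0553
shift [-5.2 -3.5 28.6] turn [-0.08 -0.29  0.31] clock 1.87
[0.47293596 0.16797857 0.09362388] [ 8.60575425e-03 -3.13655804e+00  2.25698847e-03]
```

View pics/w2.png

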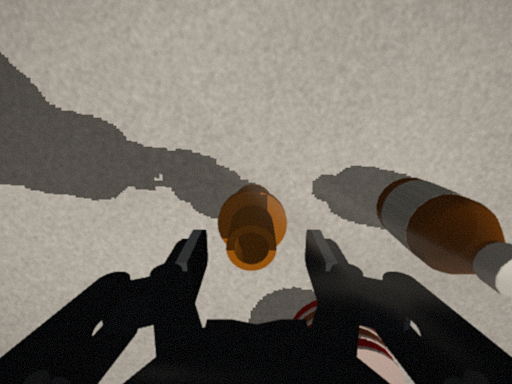

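```bash
python3 -m creep '[[0.65,[0,0,0],[0,0,0]],[0.65,[0,0,0],[0,0,0]]]' && python3 - <<'E'
from h import *
go([.478,.1645,.065],down())
E
```

```text
clock: 2.08
tcp_pos: [0.4761, 0.1685, 0.0973]
tool_rot: [-0.008, 3.14, 0.001]
ft_force: [0.3, 0.2, -0.3]
width: 0.0557
shift [-1.8 -4.1 32.3] turn [0.03 0.08 0.3 ] clock 2.08
```

```bash
python3 -m creep '[[0.65,[-1,-3,8],[0,0,0.3]],[0.65,[-2,-4,18],[0,0,0.3]],[0.65,[-2,-4,27],[0,0,0.3]],[0.65,[-2,-4,32],[0,0,0.3]],[0.65,[-2,-4,32],[0,0,0.3]]]' && python3 -m creep '[[0.65,[0,0,0],[0,0,0]]]' && python3 - <<'E'
from h import *
go([.478,.1645,.065],down())
s=ctrl.observe(); im=cams.get_image("wrist"); print(s["tcp_pos"],s["tool_rot"])
cv2.imwrite("pics/w3.png",cv2.cvtColor(im,cv2.COLOR_RGB2BGR))
E
```

```text
clock: 2.5
tcp_pos: [0.4767, 0.1634, 0.0629]
tool_rot: [-0.001, -3.139, 0.001]
ft_force: [-0.7, -0.2, -0.2]
width: 0.0555
clock: 2.58
tcp_pos: [0.4772, 0.1637, 0.0637]
tool_rot: [-0.001, -3.14, 0.001]
ft_force: [0.2, -0.1, -0.4]
width: 0.0558
shift [-0.8  0.8 -1.3] turn [-0.02 -0.07 -0.05] clock 2.58
[0.47723732 0.16368797 0.06371564] [-1.24841237e-03 -3.14028497e+00  6.32347132e-04]
```

View pics/w3.png

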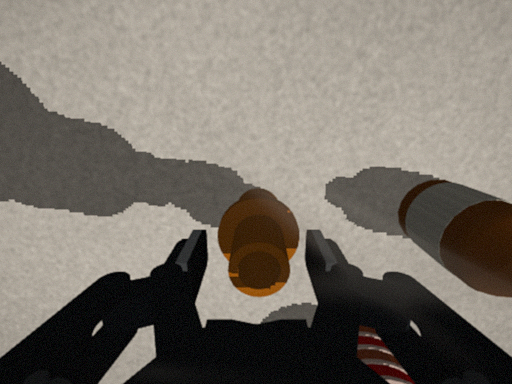

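The neck sits between the pads, at u about 259 against a pad midpoint of 256. Closing.

```bash
python3 -m creep '[[0.4,[-0.5,0.5,0],[0,0,0]],[0.3,[-0.5,0.5,0],[0,0,0]],[0,[-0.5,0.5,0],[0,0,0]],[0,[-0.5,0.5,0],[0,0,0]],[0,[-0.5,0.5,0],[0,0,0]]]' 80 && python3 -m creep '[[0,[0,0,0],[0,0,0]],[0,[0,0,-3],[0,0,0]],[0,[0,0,-10],[0,0,0]],[0,[0,0,-20],[0,0,0]],[0,[0,0,-20],[0,0,0]]]' && python3 - <<'E'
from h import *
s=ctrl.observe(); im=cams.get_image("wrist"); print(s["tcp_pos"],s["tool_rot"],s["ft_force"],s["wrist_torque"])
cv2.imwrite("pics/w4.png",cv2.cvtColor(im,cv2.COLOR_RGB2BGR))
im=cams.get_image("scene"); crop(cv2.cvtColor(im,cv2.COLOR_RGB2BGR),220,130,160,120,5,"pics/s4.png")
E
```

```text
clock: 3.05
tcp_pos: [0.4786, 0.1646, 0.0649]
tool_rot: [0.001, 3.14, 0.001]
ft_force: [-1.2, 1.1, 5.5]
width: 0.028
clock: 3.47
tcp_pos: [0.479, 0.1646, 0.086]
tool_rot: [0.001, 3.139, 0.001]
ft_force: [1.1, -0.2, -4.0]
width: 0.0279
[0.47898993 0.16462857 0.08601938] [9.83008997e-04 3.13943104e+00 1.03236123e-03] [ 1.10850609 -0.17305079 -3.96555785] [-0.0214099  -0.08025564 -0.02372721]
```

View pics/w4.png

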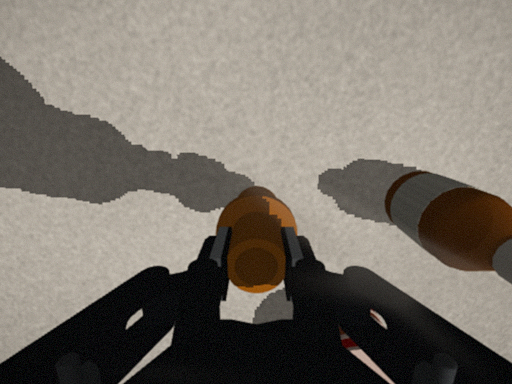

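View pics/s4.png

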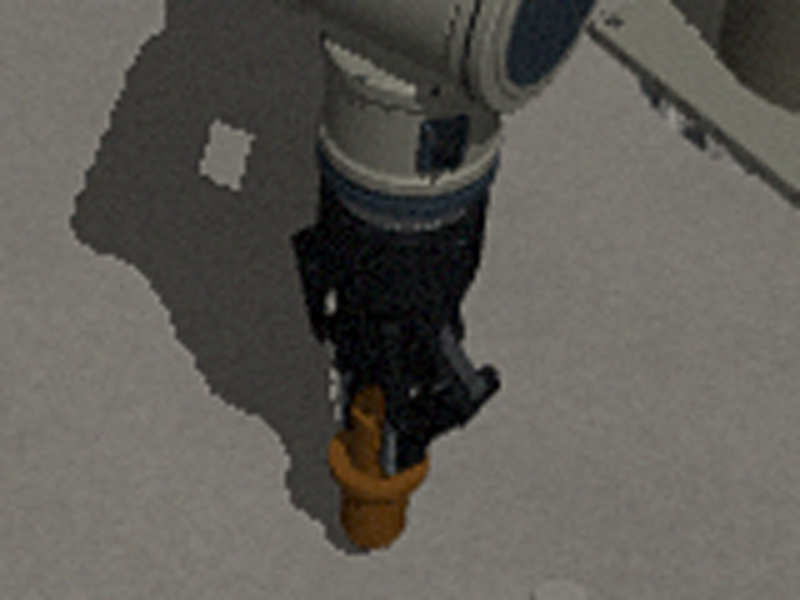

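```bash
python3 - <<'E'
from h import *
m=np.array([.6295,-.219,.158]); R=down(.045,25); n=-R[:,2]
print(m+n*.115+R[:,1]*.06)
go(m+n*.115+R[:,1]*.06,R)
E
```

```text
[ 0.57824901 -0.16124705  0.2622254 ]
shift [-100.2 -325.6 -177.3] turn [ -0.55 -24.92  -2.58] clock 3.57
```

```bash
python3 -m creep '[[0,[-5,-10,-25],[0,-2,0]],[0,[-12,-25,-55],[0,-6,-0.5]],[0,[-22,-48,-85],[0,-10,-1]],[0,[-34,-75,-112],[0,-14,-1.5]],[0,[-46,-105,-137],[0,-18,-2]]]' && python3 - <<'E'
from h import *
m=np.array([.6295,-.219,.158]); R=down(.045,25); n=-R[:,2]
go(m+n*.115+R[:,1]*.06,R)
E
```

```text
clock: 3.98
tcp_pos: [0.5241, 0.0588, 0.2228]
tool_rot: [-0.052, 2.824, -0.001]
ft_force: [1.4, 0.6, -3.3]
width: 0.0275
shift [ -55.9 -222.1  -21.7] turn [-0.53 -6.81 -0.37] clock 3.98
```

```bash
python3 -m creep '[[0,[-10,-35,-6],[0,-2,0]],[0,[-20,-72,-12],[0,-4,0]],[0,[-30,-109,-16],[0,-6,0]],[0,[-40,-146,-20],[0,-6.8,-0.4]],[0,[-49,-183,-21],[-0.5,-6.8,-0.4]]]' && python3 -m creep '[[0,[-5,-20,0],[0,0,0]],[0,[-6,-36,0],[0,0,0]],[0,[-6,-36,0],[0,0,0]],[0,[-6,-36,0],[0,0,0]]]' && python3 - <<'E'
from h import *
m=np.array([.6295,-.219,.158]); R=down(.045,25); n=-R[:,2]
go(m+n*.115+R[:,1]*.06,R)
s=ctrl.observe(); im=cams.get_image("wrist"); print(repr(s["tcp_pos"]),repr(s["tool_rot"]))
cv2.imwrite("pics/w5.png",cv2.cvtColor(im,cv2.COLOR_RGB2BGR))
E
```

```text
clock: 4.4
tcp_pos: [0.5691, -0.1234, 0.2576]
tool_rot: [-0.06, 2.708, 0.014]
ft_force: [0.1, 0.7, -4.7]
width: 0.0277
clock: 4.73
tcp_pos: [0.5764, -0.1583, 0.259]
tool_rot: [-0.056, 2.71, 0.014]
ft_force: [-0.1, -0.2, -2.9]
width: 0.0279
shift [-2.9 -3.  -2.2] turn [-0.02 -0.32 -0.2 ] clock 4.73
array([ 0.57642788, -0.15827547,  0.25903174]) array([-0.05623353,  2.71036059,  0.01381062])
```

View pics/w5.png

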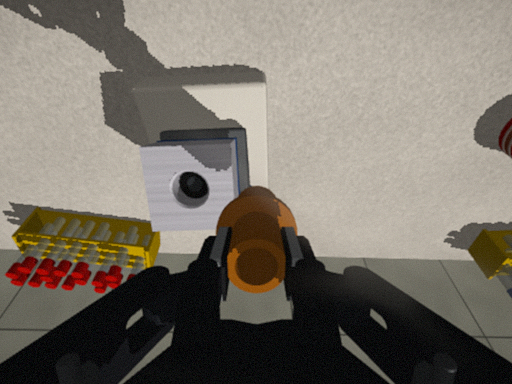

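```bash
python3 - <<'E'
from h import *
im=cv2.imread("pics/w5.png")
crop(im,130,120,125,120,6,"pics/w5c.png"); crop(np.clip(1.8*im.astype(float),0,255).astype(np.uint8),195,175,120,130,6,"pics/w5d.png")
E
```

```text
(no output)
```

View pics/w5c.png

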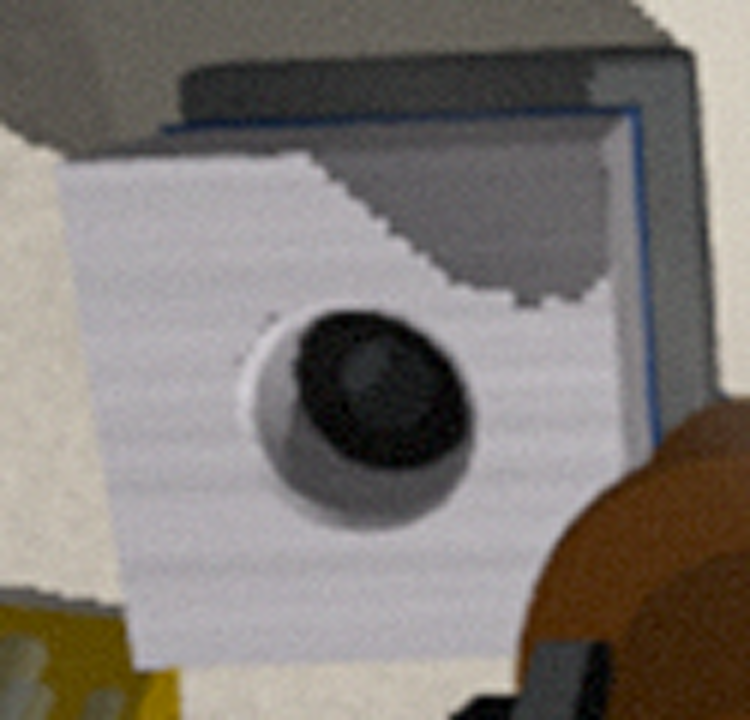

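View pics/w5d.png

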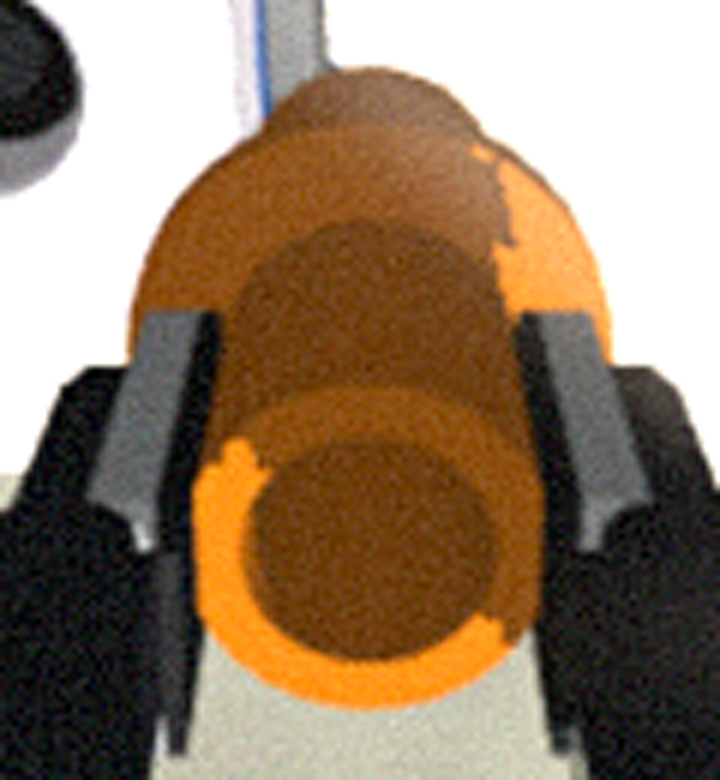

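```bash
python3 - <<'E'
from h import *
from scipy.optimize import least_squares
pos=np.array([ 0.57642788, -0.15827547,  0.25903174]); rv=np.array([-0.05623353,  2.71036059,  0.01381062])
f=lambda u,v,ox,oy:np.array([ox+(u+.5)/6-.5,oy+(v+.5)/6-.5])
cor=np.array([f(58,163,130,120),f(138,668,130,120),f(608,143,130,120)]); 
# lines
rl=[f(612,200,130,120),f(620,440,130,120)]; bl=[f(250,663,130,120),f(480,657,130,120)]
ell=np.array([f(u,v,130,120) for u,v in((243,395),(475,415),(360,308),(368,531),(275,330),(440,500))])
import itertools
th=np.linspace(0,2*np.pi,721)
def model(p):
    x,y,z,yaw=p; Rz=Ro.from_euler('z',yaw).as_matrix(); R=Rz@Ro.from_euler('y',-25,degrees=True).as_matrix(); return np.array([x,y,z]),R
def res(p):
    o,R=model(p)
    C=o+np.array([[-1,-1,0],[1,-1,0],[-1,1,0],[1,1,0]])*.043@R.T
    P=wproj(C,pos,rv)
    E=wproj(o+np.c_[.0178*np.cos(th),.0178*np.sin(th),0*th]@R.T,pos,rv)
    r=list((P[:3]-cor).ravel())
    for e in ell:
        D=np.linalg.norm(E-e,axis=1); i=D.argmin(); ins=np.linalg.norm(e-E.mean(0))-np.linalg.norm(E[i]-E.mean(0)); r.append(np.sign(ins)*D[i])
    return np.array(r)
s=least_squares(res,[.6295,-.219,.158,.045]); print(s.x.round(4),s.fun.round(2))
s2=least_squares(lambda q:res([q[0],q[1],.158,q[2]]),[.6295,-.219,.045]); print(s2.x.round(4),s2.fun.round(2))
# sleeve in hand
im=cv2.imread("pics/w5.png"); sc=6;x,y=195,175
c=cv2.resize(np.clip(1.8*im[y:y+130,x:x+120].astype(float),0,255).astype(np.uint8),None,fx=sc,fy=sc,interpolation=cv2.INTER_CUBIC)
T=cams.camera_info("wrist")["T_tool_cam"];K=cams.camera_info("wrist")["intrinsics"]
def tp(X):
    q=(X-T[:3,3])@T[:3,:3]; q=q@K.T; return q[:,:2]/q[:,2:]
for dx,foot,col in((0,.0649,(0,255,0)),(.002,.0649,(255,0,0))):
  for r,h in((.025,.056),(.015,.092),(.017,.006),(.025,.05)):
    q=tp(np.c_[dx+r*np.cos(th),r*np.sin(th),foot-h+0*th]); cv2.polylines(c,[np.round((q-[x,y]+.5)*sc).astype(int)],True,col,1)
cv2.imwrite("pics/w5e.png",c)
E
```

```text
[ 0.6261 -0.2216  0.1595  0.0823] [-0.6  -0.39 -0.58  0.52  0.1  -0.37  1.25  0.93  0.55  1.29  1.6   0.58]
[ 0.6273 -0.222   0.0816] [-0.22 -0.21 -0.38  0.1  -0.2  -0.11  1.35  1.08  0.57  1.52  1.65  0.81]
```

View pics/w5e.png

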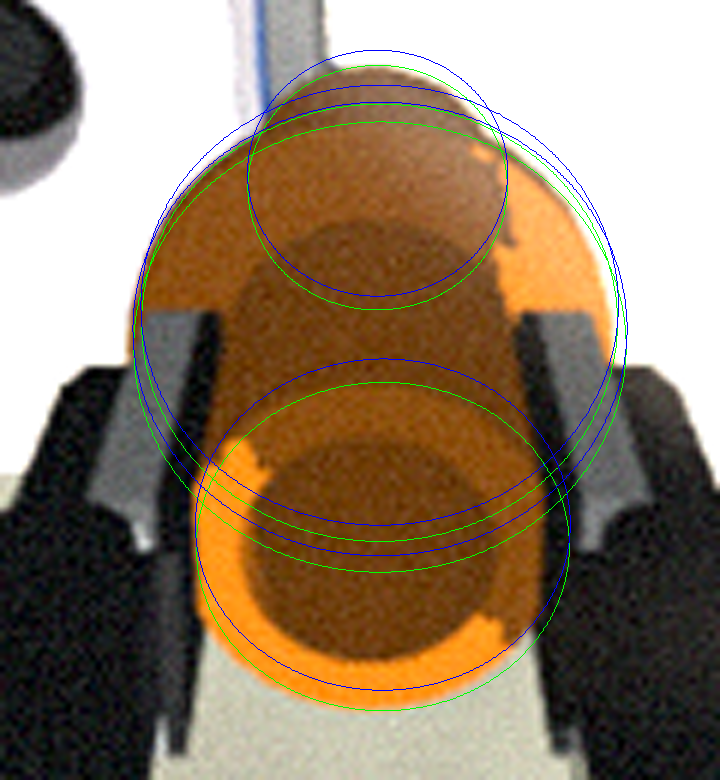

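```bash
cat >> h.py <<'E'
M=np.array([.6277,-.2208,.158]); RB=down(.075,25); N=-RB[:,2]
def ins(gap):  # gap foot above mouth (m)
    go(M+N*(.0649+gap),RB)
E
python3 - <<'E'
from h import *
ins(.015)
E
```

```text
shift [ -1.6 -66.7  32.1] turn [-0.71 -0.33 -1.7 ] clock 4.78
```

```bash
python3 -m creep '[[0,[-0.5,-25,3],[-0.2,-0.3,-0.6]],[0,[-1,-50,8],[-0.4,-0.3,-1.2]],[0,[-1.5,-66,16],[-0.7,-0.3,-1.7]],[0,[-1.5,-66.5,26],[-0.7,-0.3,-1.7]],[0,[-1.5,-66.5,30],[-0.7,-0.3,-1.7]]]' && python3 -m creep '[[0,[0,0,0],[0,0,0]],[0,[0,0,0],[0,0,0]]]' && python3 - <<'E'
from h import *
ins(.015)
s=ctrl.observe(); im=cams.get_image("wrist"); print(repr(s["tcp_pos"]),repr(s["tool_rot"]),s["ft_force"])
cv2.imwrite("pics/w6.png",cv2.cvtColor(im,cv2.COLOR_RGB2BGR))
a=cv2.cvtColor(cams.get_image("scene"),cv2.COLOR_RGB2BGR); b=cv2.cvtColor(cams.get_image("top"),cv2.COLOR_RGB2BGR)
cv2.imwrite("pics/s6.png",a);cv2.imwrite("pics/t6.png",b)
w=cv2.imread("pics/w6.png")
q=[cv2.resize(np.clip(1.6*i[y:y+100,x:x+100].astype(float),0,255).astype(np.uint8),None,fx=4,fy=4,interpolation=cv2.INTER_CUBIC) for i,x,y in((a,120,85),(w,205,150))]
cv2.imwrite("pics/c6.png",np.hstack(q))
E
```

```text
clock: 5.2
tcp_pos: [0.5936, -0.2227, 0.2316]
tool_rot: [-0.102, 2.704, 0.023]
ft_force: [-0.8, -0.5, -4.5]
width: 0.0281
clock: 5.37
tcp_pos: [0.5937, -0.2218, 0.2327]
tool_rot: [-0.104, 2.703, 0.023]
ft_force: [-0.8, 0.7, -4.8]
width: 0.0277
shift [ 0.7 -1.6  2.1] turn [0.04 0.   0.11] clock 5.37
array([ 0.59366426, -0.22179958,  0.23265543]) array([-0.10424668,  2.70342455,  0.02290844]) [-0.78063575  0.69310476 -4.81859139]
```

View pics/c6.png

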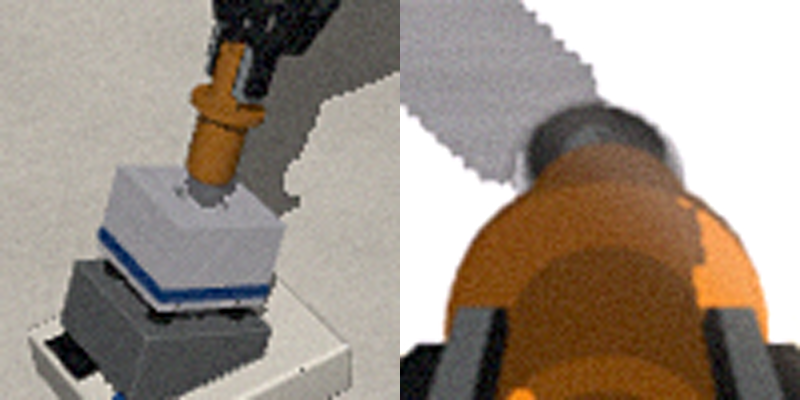

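View pics/t6.png

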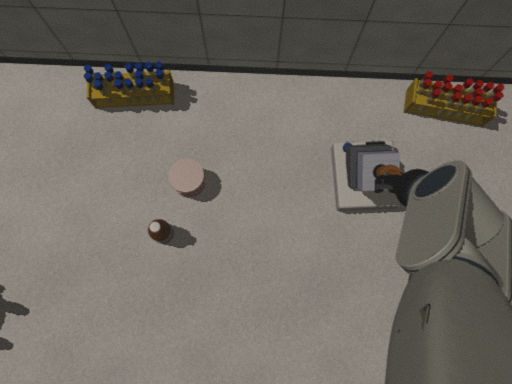

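```bash
cat > ov.py <<'E'
from h import *
import sys
def ov(src,out,pos,rv,box,sc,g=1.6,yb=-.0009,foot=.0649,Mv=None):
    x,y,w,h=box; im=cv2.imread(src)
    c=cv2.resize(np.clip(g*im[y:y+h,x:x+w].astype(float),0,255).astype(np.uint8),None,fx=sc,fy=sc,interpolation=cv2.INTER_CUBIC)
    T=cams.camera_info("wrist")["T_tool_cam"];K=cams.camera_info("wrist")["intrinsics"]
    th=np.linspace(0,2*np.pi,100)
    R0=Ro.from_rotvec(rv).as_matrix()
    def tp(X):
        q=(X+[0,yb,0]-T[:3,3])@T[:3,:3]; q=q@K.T; return q[:,:2]/q[:,2:]
    for r,hh in((.025,.056),(.025,.05),(.017,.006),(.0145,.0)):
        q=tp(np.c_[r*np.cos(th),r*np.sin(th),foot-hh+0*th]); cv2.polylines(c,[np.round((q-[x,y]+.5)*sc).astype(int)],True,(0,255,0),1)
    Mv=M if Mv is None else Mv
    X=Mv+np.c_[.0178*np.cos(th),.0178*np.sin(th),0*th]@(RB.T*np.array([[1],[1],[-1]]))
    q=tp((X-pos)@R0); cv2.polylines(c,[np.round((q-[x,y]+.5)*sc).astype(int)],True,(0,0,255),1)
    # bore on the tool axis
    d=((Mv-pos)@R0)[2]
    q=tp(np.c_[.0178*np.cos(th),.0178*np.sin(th),d+0*th]); cv2.polylines(c,[np.round((q-[x,y]+.5)*sc).astype(int)],True,(255,0,0),1)
    cv2.imwrite(out,c); print("mouth in tool",((Mv-pos)@R0*1000).round(1))
E
python3 - <<'E'
from ov import *
ov("pics/w6.png","pics/w6o.png",np.array([ 0.59366426, -0.22179958,  0.23265543]),[-0.10424668,  2.70342455,  0.02290844],(215,165,85,65),9)
E
```

```text
mouth in tool [ 0.7 -1.6 82. ]
```

View pics/w6o.png

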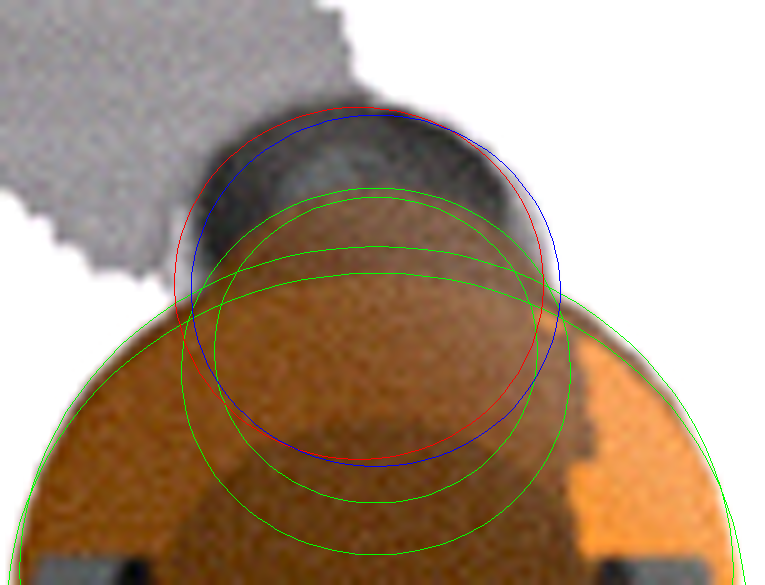

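```bash
cat > st.py <<'E'
from h import *
s=ctrl.observe(); R0=Ro.from_rotvec(s["tool_rot"]).as_matrix()
print("Ftool",(R0.T@s["ft_force"]).round(1),"Ttool",(R0.T@s["wrist_torque"]).round(2),"mouth in tool",(R0.T@(M-s["tcp_pos"])*1000).round(1),"gap",round(float((R0.T@(M-s["tcp_pos"]))[2]*1000-64.9),1),"turn",np.degrees(Ro.from_matrix(R0.T@RB).as_rotvec()).round(2),"w",round(s["width"],4),"t",round(s["clock"],2))
E
python3 -m creep '[[0,[0.5,-0.7,3],[0,0,0]],[0,[0.9,-1.3,8],[0,0,0]],[0,[0.9,-1.3,11],[0,0,0]],[0,[0.9,-1.3,11],[0,0,0]],[0,[0.9,-1.3,11],[0,0,0]]]' 100 >/dev/null; python3 st.py
python3 - <<'E'
from ov import *
s=ctrl.observe(); im=cams.get_image("wrist"); cv2.imwrite("pics/w7.png",cv2.cvtColor(im,cv2.COLOR_RGB2BGR))
ov("pics/w7.png","pics/w7o.png",s["tcp_pos"],s["tool_rot"],(215,165,85,65),9)
E
```

```text
Ftool [1.8 0.7 3. ] Ttool [ 0.03  0.52 -0.05] mouth in tool [ 0.2  1.5 71.1] gap 6.2 turn [-0.04  0.06  0.04] w 0.0275 t 5.93
mouth in tool [ 0.2  1.5 71.1]
```

View pics/w7o.png

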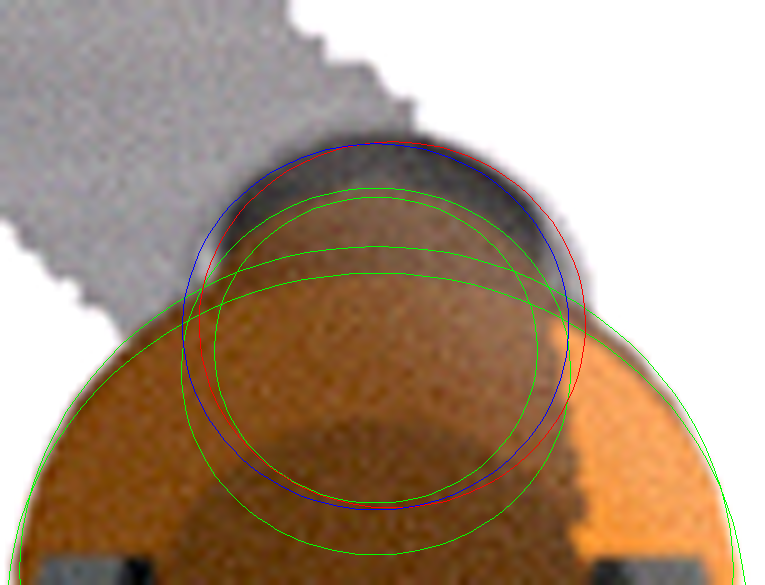

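```bash
python3 -m creep '[[0,[0.3,1.3,0],[0,0,0]],[0,[0.3,1.3,0],[0,0,0]]]'  >/dev/null; python3 st.py;python3 -m creep '[[0,[0,0,0],[0,0,0]],[0,[0,0,0],[0,0,0]]]'  >/dev/null; python3 st.py; python3 -m creep '[[0,[0,0,0],[0,0,0]],[0,[0,0,0],[0,0,0]]]'  >/dev/null; python3 st.py
```

```text
Ftool [1.9 0.7 3.6] Ttool [-0.01  0.53 -0.03] mouth in tool [ 0.2  0.2 71.6] gap 6.7 turn [-0.05  0.09  0.05] w 0.0272 t 6.15
Ftool [ 2.4 -0.2  3.3] Ttool [ 0.    0.56 -0.02] mouth in tool [ 0.3  0.4 71.6] gap 6.7 turn [-0.06  0.1   0.06] w 0.0273 t 6.32
Ftool [ 2.1 -0.3  4.1] Ttool [-0.02  0.51  0.01] mouth in tool [ 0.3  0.4 71.5] gap 6.6 turn [-0.06  0.1   0.05] w 0.0273 t 6.48
```

```bash
python3 -m creep '[[0,[0.3,0.2,3],[0,0,0]],[0,[0.3,0.2,6],[0,0,0]],[0,[0.3,0.2,7.5],[0,0,0]],[0,[0.3,0.2,7.5],[0,0,0]]]'  >/dev/null; python3 st.py
python3 - <<'E'
from ov import *
s=ctrl.observe(); im=cams.get_image("wrist"); cv2.imwrite("pics/w8.png",cv2.cvtColor(im,cv2.COLOR_RGB2BGR))
ov("pics/w8.png","pics/w8o.png",s["tcp_pos"],s["tool_rot"],(215,165,85,65),9)
a=cv2.cvtColor(cams.get_image("scene"),cv2.COLOR_RGB2BGR); crop(a,130,85,80,80,7,"pics/s8.png")
E
```

```text
Ftool [1.2 0.8 3.9] Ttool [0.02 0.46 0.04] mouth in tool [-0.5 -0.1 63.4] gap -1.5 turn [-0.03  0.05  0.05] w 0.0273 t 6.82
mouth in tool [-0.5 -0.1 63.4]
```

View pics/w8o.png

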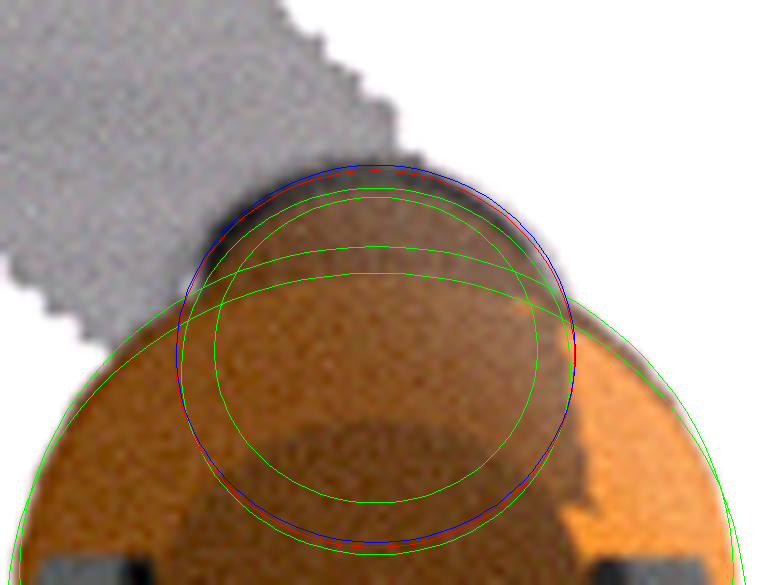

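View pics/s8.png

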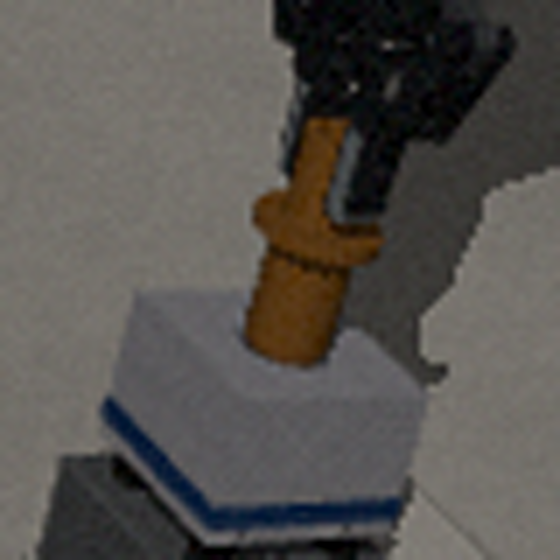

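```bash
python3 -m creep '[[0,[0,0,2],[0,0,0]],[0,[0,0,4],[0,0,0]],[0,[0,0,6],[0,0,0]],[0,[0,0,6],[0,0,0]]]'  >/dev/null; python3 st.py; python3 -m creep '[[0,[0,0,2],[0,0,0]],[0,[0,0,4],[0,0,0]],[0,[0,0,4],[0,0,0]]]'  >/dev/null; python3 st.py
```

```text
Ftool [ 1.7 -0.   3.9] Ttool [0.07 0.54 0.01] mouth in tool [-0.3  0.1 57.6] gap -7.3 turn [-0.05  0.07  0.05] w 0.0275 t 7.25
Ftool [ 2.4 -1.2  4.2] Ttool [ 0.13  0.54 -0.01] mouth in tool [-0.2  0.1 53.7] gap -11.2 turn [-0.05  0.08  0.05] w 0.0274 t 7.5
```

```bash
python3 -m creep '[[0,[0,0,2],[0,0,0]],[0,[0,0,4],[0,0,0]],[0,[0,0,4],[0,0,0]]]'  >/dev/null; python3 st.py; python3 -m creep '[[0,[0,0,2],[0,0,0]],[0,[0,0,4],[0,0,0]],[0,[0,0,4],[0,0,0]]]'  >/dev/null; python3 st.py; python3 -m creep '[[0,[0,0,2],[0,0,0]],[0,[0,0,4],[0,0,0]],[0,[0,0,4],[0,0,0]]]'  >/dev/null; python3 st.py
```

```text
Ftool [ 1.1 -0.8  2.7] Ttool [ 0.09  0.53 -0.03] mouth in tool [-0.2  0.1 49.6] gap -15.3 turn [-0.05  0.07  0.05] w 0.0271 t 7.75
Ftool [ 2.2 -1.2  3.5] Ttool [0.12 0.49 0.06] mouth in tool [-0.2  0.  45.6] gap -19.3 turn [-0.05  0.07  0.05] w 0.0271 t 8.0
Ftool [ 2.3 -0.1  0.6] Ttool [0.03 0.55 0.03] mouth in tool [-0.   0.2 41.9] gap -23.0 turn [-0.06  0.1   0.05] w 0.0275 t 8.25
```

```bash
for i in 1; do python3 -m creep '[[0,[0,0,1.5],[0,0,0]],[0,[0,0,3],[0,0,0]],[0,[0,0,4.5],[0,0,0]],[0,[0,0,6],[0,0,0]],[0,[0,0,6],[0,0,0]]]' 110 >/dev/null; python3 st.py; done;  python3 -m creep '[[0,[0,0,1.5],[0,0,0]],[0,[0,0,3],[0,0,0]],[0,[0,0,4.5],[0,0,0]],[0,[0,0,6],[0,0,0]],[0,[0,0,6],[0,0,0]]]' 110 >/dev/null; python3 st.py
```

```text
Ftool [ 2.9  0.9 -6.7] Ttool [-0.14  0.79 -0.02] mouth in tool [ 0.2  0.2 36.2] gap -28.7 turn [-0.07  0.12  0.06] w 0.0272 t 8.67
Ftool [ 3.5  0.6 -8.2] Ttool [-0.17  0.85  0.03] mouth in tool [ 0.1  0.2 30.3] gap -34.6 turn [-0.06  0.12  0.06] w 0.0274 t 9.08
```

```bash
python3 -m creep '[[0,[0,0,1.5],[0,0,0]],[0,[0,0,3],[0,0,0]],[0,[0,0,4.5],[0,0,0]],[0,[0,0,6],[0,0,0]],[0,[0,0,6],[0,0,0]]]' 110 >/dev/null; python3 st.py;  python3 -m creep '[[0,[0,0,1.5],[0,0,0]],[0,[0,0,3],[0,0,0]],[0,[0,0,4.5],[0,0,0]],[0,[0,0,6],[0,0,0]],[0,[0,0,6],[0,0,0]]]' 110 >/dev/null; python3 st.py; python3 -m creep '[[0,[0,0,1.5],[0,0,0]],[0,[0,0,3],[0,0,0]],[0,[0,0,4.5],[0,0,0]],[0,[0,0,6],[0,0,0]],[0,[0,0,6],[0,0,0]]]' 110 >/dev/null; python3 st.py
python3 - <<'E'
from h import *
a=cv2.cvtColor(cams.get_image("scene"),cv2.COLOR_RGB2BGR); crop(a,130,85,80,80,7,"pics/s9.png")
E
```

```text
Ftool [ 4.5  1.6 -8.2] Ttool [-0.23  0.86  0.  ] mouth in tool [ 0.1  0.2 24.4] gap -40.5 turn [-0.06  0.11  0.06] w 0.0276 t 9.5
Ftool [ 3.6 -0.  -8.4] Ttool [-0.19  0.91 -0.04] mouth in tool [ 0.1  0.1 18.4] gap -46.5 turn [-0.05  0.11  0.05] w 0.027 t 9.92
Ftool [ 4.1  0.3 -8.6] Ttool [-0.17  0.88  0.08] mouth in tool [ 0.   0.1 12.4] gap -52.5 turn [-0.05  0.11  0.05] w 0.0272 t 10.33
```

View pics/s9.png

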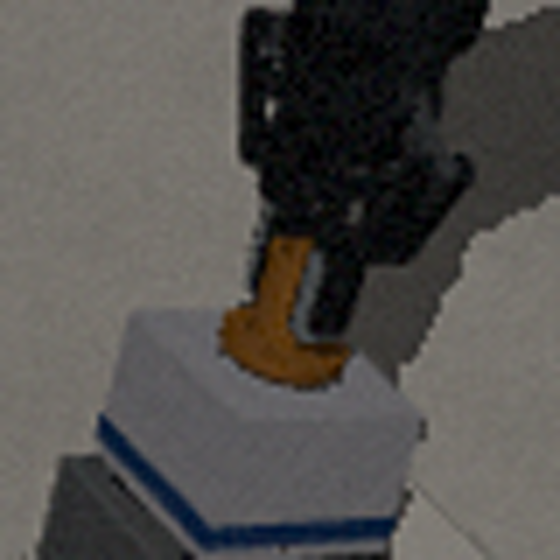

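The scene view shows the flange close to the face at about (285,370) in the crop, with a small gap left, and the push is steady at about 12 N. I'll carry on until the force climbs past the head's hard stop.

```bash
python3 -m creep '[[0,[0,0,1.2],[0,0,0]],[0,[0,0,2.5],[0,0,0]],[0,[0,0,4],[0,0,0]],[0,[0,0,4],[0,0,0]]]' 110 >/dev/null; python3 st.py;  python3 -m creep '[[0,[0,0,1],[0,0,0]],[0,[0,0,2],[0,0,0]],[0,[0,0,3],[0,0,0]],[0,[0,0,3],[0,0,0]]]' 110 >/dev/null; python3 st.py; python3 -m creep '[[0,[0,0,1],[0,0,0]],[0,[0,0,2],[0,0,0]],[0,[0,0,2],[0,0,0]]]' 110 >/dev/null; python3 st.py
```

```text
Ftool [ 3.7 -0.2 -9.3] Ttool [-0.22  0.88 -0.  ] mouth in tool [0.  0.1 8.4] gap -56.5 turn [-0.05  0.11  0.05] w 0.0273 t 10.72
Ftool [  5.3   1.4 -10.6] Ttool [-0.3   0.93  0.03] mouth in tool [0.  0.1 5.5] gap -59.4 turn [-0.05  0.11  0.06] w 0.0273 t 11.05
Ftool [  4.5   0.2 -13.3] Ttool [-0.37  1.08 -0.04] mouth in tool [0.  0.1 3.7] gap -61.2 turn [-0.05  0.11  0.06] w 0.027 t 11.3
```

```bash
python3 -m creep '[[0,[0,0,1],[0,0,0]],[0,[0,0,1.5],[0,0,0]],[0,[0,0,1.5],[0,0,0]]]' 110 >/dev/null; python3 st.py;  python3 -m creep '[[0,[0,0,0.7],[0,0,0]],[0,[0,0,1.5],[0,0,0]],[0,[0,0,1.5],[0,0,0]]]' 110 >/dev/null; python3 st.py
```

```text
Ftool [  8.    2.2 -24.7] Ttool [-0.5   1.55 -0.  ] mouth in tool [0.  0.1 3.3] gap -61.6 turn [-0.04  0.12  0.06] w 0.027 t 11.55
Ftool [ 12.5   4.3 -42.9] Ttool [-0.78  2.16  0.01] mouth in tool [0.1 0.1 3.2] gap -61.7 turn [-0.03  0.15  0.08] w 0.0271 t 11.8
```

```bash
python3 -m creep '[[0,[0,0,-2],[0,0,0]],[0,[0,0,-4],[0,0,0]],[0,[0,0,-6],[0,0,0]],[0,[0,0,-8],[0,0,0]],[0,[0,0,-9],[0,0,0]]]' 110 >/dev/null; python3 st.py; python3 -m creep '[[0,[0,0,0],[0,0,0]],[0,[0,0,0],[0,0,0]]]'>/dev/null; python3 st.py
python3 - <<'E'
from h import *
a=cv2.cvtColor(cams.get_image("scene"),cv2.COLOR_RGB2BGR); crop(a,130,85,80,80,7,"pics/s10.png")
E
```

```text
Ftool [ 3.4 -0.  -4.2] Ttool [-0.2   0.78 -0.03] mouth in tool [-0.   0.1  9.6] gap -55.3 turn [-0.06  0.11  0.05] w 0.0271 t 12.22
Ftool [ 3.1  0.9 -5.4] Ttool [-0.09  0.79  0.01] mouth in tool [-0.   0.1  9.4] gap -55.5 turn [-0.06  0.11  0.06] w 0.0273 t 12.38
```

View pics/s10.png

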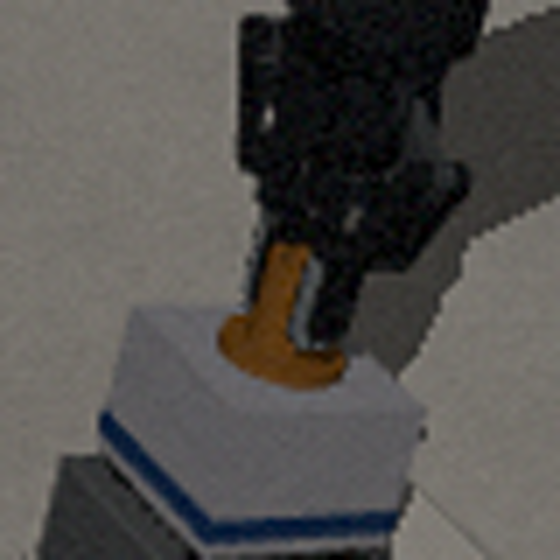

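```bash
python3 -m creep '[[0,[0,0,-1.5],[0,0,0]],[0,[0,0,-3],[0,0,0]],[0,[0,0,-4],[0,0,0]],[0,[0,0,-4],[0,0,0]]]' >/dev/null; python3 st.py; python3 -m creep '[[0.45,[0,0,0],[0,0,0]],[0.7,[0,0,0],[0,0,0]],[0.9,[0,0,0],[0,0,0]],[0.9,[0,0,0],[0,0,0]],[0.9,[0,0,0],[0,0,0]]]' 40 >/dev/null; python3 st.py
python3 -m creep '[[0.9,[0,0,-10],[0,0,0]],[0.9,[0,0,-25],[0,0,0]],[0.9,[0,0,-50],[0,0,0]],[0.9,[0,0,-80],[0,0,0]],[0.9,[0,0,-110],[0,0,0]]]'>/dev/null; python3 -m creep '[[0.9,[0,0,-10],[0,0,0]],[0.9,[0,0,-10],[0,0,0]],[0.9,[0,0,-10],[0,0,0]]]'>/dev/null; python3 st.py
python3 - <<'E'
from h import *
a=cv2.cvtColor(cams.get_image("scene"),cv2.COLOR_RGB2BGR); w=cv2.cvtColor(cams.get_image("wrist"),cv2.COLOR_RGB2BGR);t=cv2.cvtColor(cams.get_image("top"),cv2.COLOR_RGB2BGR)
cv2.imwrite("pics/w11.png",w); cv2.imwrite("pics/t11.png",t); cv2.imwrite("pics/sc11.png",a)
q=[cv2.resize(np.clip(1.6*i[y:y+80,x:x+80].astype(float),0,255).astype(np.uint8),None,fx=5,fy=5,interpolation=cv2.INTER_CUBIC) for i,x,y in((a,130,95),(w,215,140))]
cv2.imwrite("pics/c11.png",np.hstack(q))
E
```

```text
Ftool [ 2.   0.4 -0.3] Ttool [-0.05  0.6  -0.01] mouth in tool [-0.   0.2 13.1] gap -51.8 turn [-0.06  0.1   0.06] w 0.0273 t 12.77
Ftool [-0.2  0.2  0.4] Ttool [-0.01  0.19  0.01] mouth in tool [ 0.3  0.2 13. ] gap -51.9 turn [-0.07  0.12  0.06] w 0.0768 t 13.18
Ftool [-0.1 -0.1  0.4] Ttool [-0.04  0.19  0.02] mouth in tool [  0.3   0.4 133.5] gap 68.6 turn [-0.11  0.16  0.05] w 0.0769 t 13.85
```

View pics/c11.png

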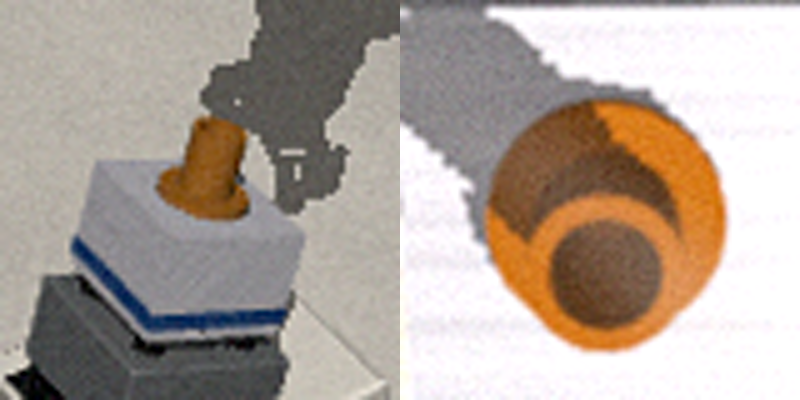

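View pics/w11.png

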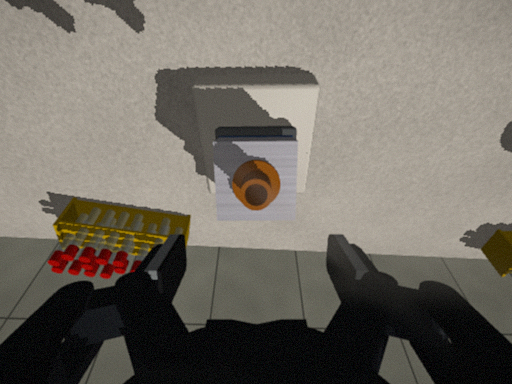

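View pics/sc11.png

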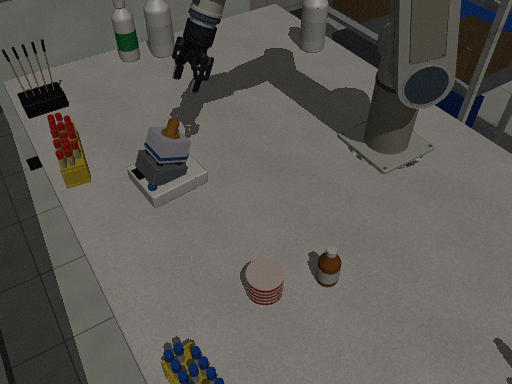

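The flange sits square on the face in both views, and the bottle (329,268) and dishes (265,281) haven't moved. Handing in.

```bash
python3 - <<'E'
from h import *
print(ctrl.observe()["qvel"].round(3)); print(ctrl.close_job())
E
```

```text
[-0.     0.007 -0.002 -0.001  0.003  0.001]
the job is handed in; nothing more can be done
None
```

The sleeve is in the bore, pressed fully home, and released. I handed the job in at about 14 s with the arm clear of everything.

- **Insertion:** I gripped the sleeve by its neck, and the barrel went in without resistance until its foot met the plug. The plug then slid at a steady push of about 12 N.
- **Bottoming:** The force then rose through the head's spring to its hard stop. At about 46 N the tool stopped advancing, 61.7 mm past the mouth's rest position. Flush with the head fully sunk would be 62 mm.
- **Release:** I let the head come back up to a push of about 3 N, with the sleeve 51.8 mm past the mouth's rest position, which is what a seated shoulder should read. Then I opened the fingers and backed away.
- **Last checks:** In the scene and wrist pictures the shoulder sits flat on the face with no visible gap. The bottle and dishes are at the same pixels as at the start.
- **Disagreements:** The cameras differed by about 2 mm on the bore's position, and the fixed cameras' and wrist camera's fits differed by about 0.03 rad on its heading. I trusted the close wrist view for position, and the barrel slid in without sideways force.

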